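Return four pipe fittings to their matching plates

TASK

Put the loose fittings back where they belong on the aluminium plates: the cast iron plug centred on the round mark with its square head up, the blue reducer centred on the six-sided mark with its narrow end up, the brass tee flat on the T mark with its branch along the mark's branch, and the rubber grommet down over the post until it lies flat on the plate. Leave all four released and at rest.

Things in the scene. Friction and masses are not known exactly. Their poses are not given: they have to be found in the camera images.
- plug_center (a point): All eight fittings and plates start anywhere, mixed, in two rows on a level cork liner whose top is at z = 0.003 m. This: cast iron pipe plug standing on its round end: round body 44 mm diameter and 22 mm high, with a 20 mm square head 18 mm high on top (40 mm in all). The point is on its axis half-way up, 20 mm above its underside; z is up. About 0.2 kg.
- reducer_center (a point): Blue nylon reducer standing on its hexagonal end: hexagon 40 mm across flats (46 mm across corners) and 18 mm high, with a narrow 24 mm round spigot 24 mm high on top (42 mm in all). The point is on its axis half-way up, 21 mm above its underside; z is up, its x axis is square to one pair of the hexagon's flats (the other pairs are 60 degrees on). About 50 g.
- tee_center (a point): Brass barbed tee lying flat, 22 mm high: straight run 72 mm long along its y axis, 20 mm wide, and one branch, 20 mm wide, along its +x axis that ends 44 mm from the middle of the run. The point is where run and branch meet, 11 mm above its underside; z is up. About 0.16 kg. At the start its branch points within 52 degrees of +x (away from the robot).
- tee_branch (a point): Point on the branch of the brass tee, 26 mm along its +x axis from the meeting point and 11 mm above the underside: a good place to grip, across the branch (20 mm).
- grommet_center (a point): Thick black rubber grommet lying flat: ring 50 mm outside, 26 mm hole, 18 mm high. The point is in the middle of the hole, 9 mm above the underside; z is up. About 40 g; it is stiff.
- plug_plate_mark (a point): Fixed square aluminium plate, 80 x 80 mm and 6 mm thick, lying on the cork liner, turned at most 20 degrees; a flat black ROUND disc, 50 mm diameter, marks the plug's place. The point is the disc's centre, on the plate's top (9 mm above z = 0).
- reducer_plate_mark (a point): Fixed square aluminium plate, 80 x 80 mm and 6 mm thick, lying on the cork liner, turned at most 20 degrees; a flat black HEXAGON, 46 mm across flats, marks the reducer's place. The point is the hexagon's centre, on the plate's top (9 mm above z = 0); its x axis is square to one pair of flats.
- tee_plate_mark (a point): Fixed aluminium plate, 80 x 90 mm and 6 mm thick, lying on the cork liner, turned at most 20 degrees; a flat black T, 24 mm wide strokes, marks the tee's place. The point is where the T's strokes meet, on the plate's top (9 mm above z = 0); the long stroke (78 mm) runs along its y axis and the branch stroke along its +x axis, to 47 mm from the point. The plate's middle is 16 mm along +x from the point.
- grommet_plate_mark (a point): Fixed square aluminium plate, 80 x 80 mm and 6 mm thick, lying on the cork liner, turned at most 20 degrees; an upright steel post, 10 mm diameter, 38 mm high with a pointed top, stands in its middle and has no mark round it. The point is the foot of the post, on the plate's top (9 mm above z = 0).
Things that resemble listed ones, but are neither listed nor needed, are in the scene too. What is shaped like the part that bears plug_plate_mark but purple or red is not meant.

How it is judged (in metres and radians):
At the end, for the whole second after the job is handed in: Plug and reducer upright on their plates within 10 mm of their marks' centres; tee flat, its meeting point within 12 mm of the T's, turned within 17 degrees of it, branch the same way; grommet round the post, flat, within 10 mm of its axis; tilts under 8 degrees; all released, at rest (horizontal distance between plug_center and plug_plate_mark below 0.01 m and height (world z) of plug_center between 0.024 and 0.034 m and angle between each of plug_center, reducer_center, tee_center, grommet_center's own z axis and vertical below 0.15 rad and linear speed of each of plug, reducer, tee, grommet below 0.02 m/s and horizontal distance between reducer_center and reducer_plate_mark below 0.01 m and height (world z) of reducer_center between 0.025 and 0.035 m and horizontal distance between tee_center and tee_plate_mark below 0.012 m and height (world z) of tee_center between 0.015 and 0.025 m and horizontal distance between grommet_center and grommet_plate_mark below 0.01 m and height (world z) of grommet_center between 0.013 and 0.023 m and x of tee_branch in the frame of tee_plate_mark above 0 m and angle between the x axis of tee_center and the x axis of tee_plate_mark, either way round below 0.3 rad); the robot touches nothing.
It also fails if it takes over 102 s, if anything falls off the work surface, if the arm or the gripper's body presses on something with over 40 N, if the wrist force passes 120 N, or if a joint passes its speed limit or range.

ROBOT

A 6-joint arm with a two-finger parallel gripper is mounted at the origin on the work surface. World frame = base frame: x ahead of the robot, y to its left, z up, the work surface at z = 0. Lengths are in m, angles in degrees, forces in N, time in s.
With the tool pointing down it reaches from about 0.375 to 0.9 m from the base axis. Payload 3.1 kg.
Tool frame: the origin (TCP) lies at the centre of the arm's flange, where the gripper is bolted on; the fingertips stand 182 mm ahead of it and the grasp point (between the pads) lies 164 mm ahead of it; x points along the fingers, z is the direction in which the jaws open and shut, and the axes are right-handed (so a half turn about x gives the same grasp; the last joint's range is limited). The gripper opens to 87 mm and grips with 3 to 60 N. Pads are 19 mm wide; open, the fingers measure 117 mm over their backs; the gripper's body (75 mm by 190 mm) begins 51 mm behind the grasp point.
Start: joints at [57.324, 30.224, 82.088, -0, 67.689, -10.227], TCP at [0.239, 0.578, 0.405] pointing down, gripper open.
Joint ranges: [-176.69, 176.69], [-43.24, 126.21], [12.49, 139.97], [-82, 262], [0, 151.66], [-163.58, 163.58]. Speed limits (degrees/s): [159.86, 159.86, 180, 180, 180, 180].

INTERFACE

Orientations are given as a 3x3 rotation matrix whose columns are the frame's x, y, z axes.
In Python, from rig import bot gives the robot as it stands.
- The arm moves only by the shell command python3 -m crank 'ROWS' [OPENING]. ROWS is JSON, a list of rows, each an object with "offset": the shift along the tool's x, y, z in m, a list of three; "spin": the turn about the tool's x in rad. A call has 1 to 12 rows; each row shifts and turns the commanded pose from where the row before left it, along the tool's axes as they then stand; what a row does not reach is not made up. A row lasts 1/10 s, in which the tool goes at most 50 mm and 8.59 degrees, less where a joint would pass 70% of its speed; a pose out of reach is approached as far as the arm can. A call is refused whole if a number of a shift passes 0.05 or a number of a turn 0.15, either way. A call with a gripper value outside its range is refused whole. OPENING is the finger opening in m, from 0 to 0.087, set as the call begins (- or left out, the last holds). The fingers move at their own pace and stop on an object; the grip force is fixed at half the most. Time passes only in rows, so rows that do not move let the fingers close. It gives the time, the measured TCP pose, the force and the opening at its end, in the units of the state.
- bot.read_state(): the state, without advancing time (a new reading comes with each control period).
- bot.capture(name): name is "side" or "top" or "wrist"; returns a dict with "pixels" (384x512x3 uint8, blue, green, red), "depth" (384x512 float32, m along the optical axis (not along the pixel's ray), 0 where there is no reading), "K" (3x3 intrinsics, pixels), "world_to_cam" (4x4, takes a point from world to camera coordinates). Camera axes: x right, y up, looking along -z (the intrinsics and any distortion apply to the point x, -y, -z); pixel columns grow to the right and rows downward; lengths in m; the calibration is good to about 2 mm. The wrist camera is an equidistant fisheye: a pixel r from the principal point sees the ray r / f radians off the axis. A picture is of the moment at which its call begins.
- bot.hand_in(): hands the job in, once; it reports no verdict.
Trained networks look in a picture, given as the dict that the camera call returned (one of the last four; its "shot" number tells which), for a name from the list of things; names that differ only in an ending like _2 or _b are one class to them, and where a whole thing is asked for, a point or a joint stands for the part that bears it (a point fixed in the world has none). Each returns a list of dicts, best first, with "p" (0 to 1); they miss things now and then, are a little off and sometimes report something else, mostly with a low value. They report only what shows in the picture. A call takes as long as a camera call. They do not tell look-alikes from the thing itself.
- bot.regions_of(label, picture): "region" (384x512 bool, what is visible of it) and "extent" ([centre column, centre row, width, height] in pixels, round what is visible of it).
The state is a dict: "time_s": time; "joint_positions": joint angles; "qvel": joint speeds; "tau": joint torques, N m; "position": TCP position; "tcp_rot": TCP orientation; "force": force on the tool from outside, world axes, zero at the start; "moment": the same for the moment, N m; "opening": opening from 0.0 (shut) to 1.0 (fully open).
Only numpy, scipy, OpenCV 4.12 (cv2) and the standard library are available. Lean on these libraries where they do the work, as an engineer would, in place of code of your own. Each camera call takes 0.05 s, during which the arm holds its last target.

## Working session

There is one attempt and no reset: what is moved stays moved. The work goes in short steps, Python scripts to look and compute and a shell command to move; the robot and the scene stay as the last step left them, time stands still between calls to the robot, and variables do not carry over. Pictures are saved under pics/ and viewed, and the job is handed in when it is done.

```bash
ls; mkdir -p pics; python3 - <<'E'
from rig import bot
import cv2,numpy as np
s=bot.read_state(); print(s)
for n in ['top','side','wrist']:
    c=bot.capture(n); np.savez(n+'0.npz',**{k:v for k,v in c.items()})
    cv2.imwrite(f'pics/{n}0.png',cv2.resize(c['pixels'],(800,600),interpolation=cv2.INTER_CUBIC)); print(n,c.keys(),c['K'],c['world_to_cam'])
E
```

```text
pics
{'time_s': 0.0, 'joint_positions': array([ 5.73252904e+01,  3.02785152e+01,  8.21538323e+01, -7.66621014e-04,
        6.76887964e+01, -1.02247712e+01]), 'qvel': array([ 0.04795953, -0.00260499,  0.00535087, -0.06279272,  0.08314696,
        0.00650037]), 'tau': array([ 1.47246094e-03, -4.40042138e+01, -1.76592064e+01,  6.33905525e-02,
        5.80745330e-02, -1.77681654e-04]), 'position': array([0.23844172, 0.57737468, 0.40379023]), 'tcp_rot': array([[-1.13105683e-03, -9.24215285e-01,  3.81870171e-01],
       [-1.78644231e-03,  3.81871674e-01,  9.24213630e-01],
       [-9.99997765e-01,  3.63149107e-04, -2.08297585e-03]]), 'force': array([ 0.02301026, -0.7007779 , -0.2609571 ]), 'moment': array([-0.04291079, -0.00599745, -0.00697791]), 'opening': 0.9990211934974595}
top dict_keys(['pixels', 'depth', 'K', 'world_to_cam', 'shot']) [[380.17689144   0.         255.49450523]
 [  0.         380.17689144 185.72503155]
 [  0.           0.           1.        ]] [[ 0.0166628  -0.99976412 -0.0139305   0.04078097]
 [ 0.99894871  0.0160509   0.04293993 -0.6318831 ]
 [-0.0427062  -0.01463136 
[... 171 characters left out ...]
58.14496363]
 [  0.         364.97661071 186.73407821]
 [  0.           0.           1.        ]] [[ 0.86726619 -0.4976899  -0.01241445 -0.53053151]
 [ 0.37202161  0.63130469  0.68048094 -0.28332383]
 [-0.3308312  -0.59477656  0.73266061 -0.86529715]
 [ 0.          0.          0.          1.        ]]
wrist dict_keys(['pixels', 'depth', 'K', 'world_to_cam', 'shot']) [[297.31863964   0.         255.01041432]
 [  0.         297.31863964 191.39330351]
 [  0.           0.           1.        ]] [[ 0.38305597  0.92372362 -0.00167036 -0.62361187]
 [-0.88363624  0.36590413 -0.29206362  0.0340349 ]
 [-0.26917487  0.1133527   0.95639743 -0.39169275]
 [ 0.          0.          0.          1.        ]]
```

View pics/top0.png

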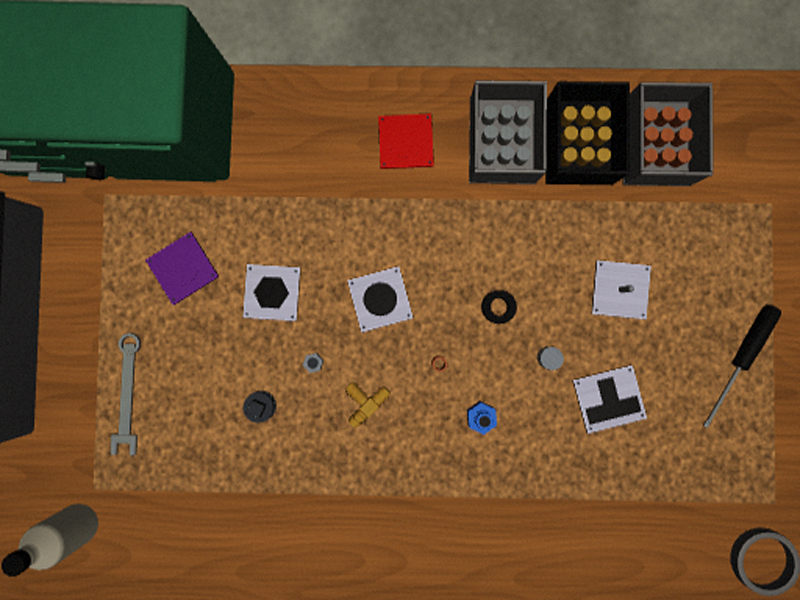

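View pics/side0.png

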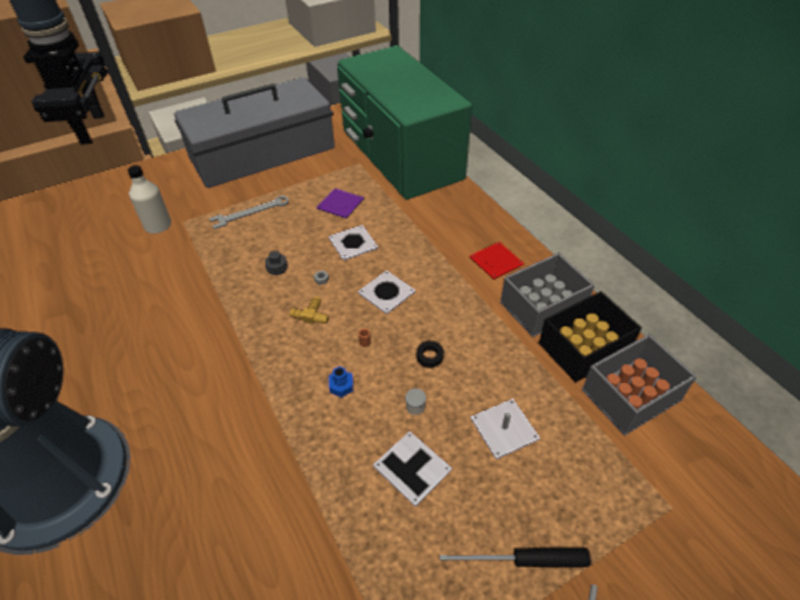

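```bash
cat > h.py <<'E'
from rig import bot
import cv2,numpy as np
def ray_plane(c,uv,z):
    uv=np.atleast_2d(np.asarray(uv,float)); K=c['K']; W=c['world_to_cam']; R=W[:3,:3]; t=W[:3,3]
    x=(uv[:,0]-K[0,2])/K[0,0]; y=(uv[:,1]-K[1,2])/K[1,1]
    d=np.stack([x,-y,-np.ones_like(x)],1)@R; o=-R.T@t
    return o+d*((z-o[2])/d[:,2])[:,None]
def pts3d(c,mask):
    v,u=np.nonzero(mask&(c['depth']>0)); K=c['K'];W=c['world_to_cam'];d=c['depth'][v,u].astype(float)
    P=np.stack([(u-K[0,2])/K[0,0]*d,-(v-K[1,2])/K[1,1]*d,-d],1)
    return (P-W[:3,3])@W[:3,:3]
E
python3 - <<'E'
from h import *
for n in ['top','side']:
    c=bot.capture(n)
    big=cv2.resize(c['pixels'],None,fx=4,fy=4,interpolation=cv2.INTER_CUBIC)
    cv2.imwrite(f'pics/{n}_crop.png',cv2.resize(c['pixels'][150:290,140:440],(800,373),interpolation=cv2.INTER_CUBIC))
    for l in ['plug_center','reducer_center','tee_center','grommet_center','plug_plate_mark','reducer_plate_mark','tee_plate_mark','grommet_plate_mark']:
        for r in bot.regions_of(l,c)[:3]:
            P=pts3d(c,r['region'])
            print(n,l,round(r['p'],2),np.round(r['extent'],1),r['region'].sum(),np.round(np.median(P,0),4),np.round(np.percentile(P[:,2],[2,50,98]),4))
E
```

```text
top plug_center 0.87 [165.5 260.   18.6  24. ] 356 [0.4616 0.2495 0.0249] [0.0023 0.0249 0.0449]
top reducer_center 0.52 [308.2 266.8  21.4  15.3] 274 [ 0.4534 -0.0676  0.022 ] [0.0075 0.022  0.0473]
top reducer_center 0.33 [397.6 183.2  42.8  36.2] 1249 [ 0.6386 -0.2735  0.008 ] [0.0037 0.008  0.0298]
top tee_center 0.66 [235.  257.7  29.   28.8] 311 [0.4721 0.0993 0.0217] [0.0152 0.0217 0.0258]
top grommet_center 0.73 [319.9 196.1  22.9  20.1] 247 [ 0.6119 -0.0958  0.0199] [0.0102 0.0199 0.0228]
top plug_plate_mark 0.96 [116.5 170.7  46.1  47.3] 1114 [0.6601 0.3749 0.0087] [0.0051 0.0087 0.0117]
top plug_plate_mark 0.85 [258.9  90.8  34.5  32.3] 1172 [0.8562 0.0463 0.0051] [0.0014 0.0051 0.0084]
top plug_plate_mark 0.83 [245.  190.7  39.7  38.7] 1164 [0.6184 0.0799 0.0085] [0.0053 0.0085 0.0116]
top reducer_plate_mark 0.72 [173.6 188.1  37.9  38.9] 1204 [0.6252 0.2411 0.0087] [0.0045 0.0087 0.012 ]
top tee_plate_mark 0.74 [391.9 255.1  44.4  44.9] 1435 [ 0.4784 -0.2576  0.0084] [0.0039 0.0084 0.0116]
top grommet_plate_mark 0.61 [396.1 184.   40.   35.2] 1237 [ 0.6387 -0.2738  0.008
[... 759 characters left out ...]
8.8 184.8  31.1  28.5] 524 [0.6198 0.0747 0.0094] [0.0046 0.0094 0.0124]
side plug_plate_mark 0.59 [316.1 167.4  29.1  19.6] 448 [0.8526 0.0436 0.0064] [0.0002 0.0064 0.0096]
side reducer_plate_mark 0.74 [224.4 152.8  26.2  23. ] 428 [0.6253 0.2388 0.0095] [0.0042 0.0095 0.0137]
side tee_plate_mark 0.98 [266.6 301.2  52.3  46.5] 1256 [ 0.4772 -0.263   0.0094] [0.0054 0.0094 0.0124]
side tee_plate_mark 0.73 [324.6 275.9  47.3  41.9] 993 [ 0.6362 -0.2797  0.0092] [0.0036 0.0092 0.0331]
side tee_plate_mark 0.34 [274.6 225.8  20.9  19.3] 226 [ 0.6088 -0.1007  0.0197] [0.0044 0.0197 0.0242]
side grommet_plate_mark 0.77 [324.7 273.9  44.4  38.8] 924 [ 0.6363 -0.2792  0.0093] [0.0062 0.0093 0.0338]
```

View pics/top_crop.png

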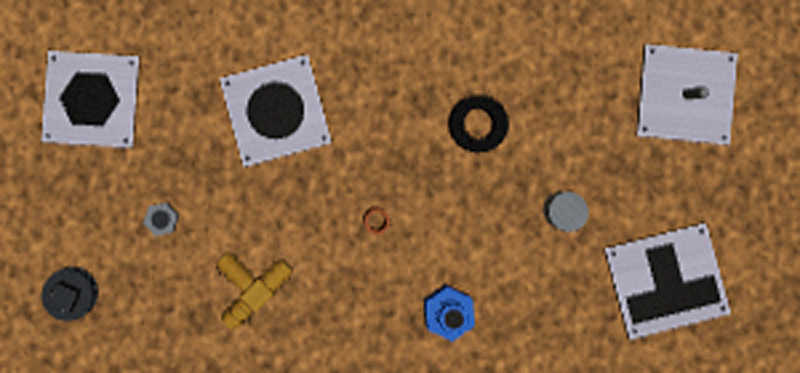

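```bash
cat > fit.py <<'E'
from h import *
from scipy.optimize import minimize
def proj(c,P):
    P=np.asarray(P,float)@c['world_to_cam'][:3,:3].T+c['world_to_cam'][:3,3]; K=c['K']
    return np.stack([K[0,0]*P[:,0]/-P[:,2]+K[0,2],K[1,1]*-P[:,1]/-P[:,2]+K[1,2]],1)
def ngon(r,n,ph=0): a=np.arange(n)*2*np.pi/n+ph; return np.stack([r*np.cos(a),r*np.sin(a)],1)
def rect(x0,x1,y0,y1): return np.array([[x0,y0],[x1,y0],[x1,y1],[x0,y1]],float)
hexm=ngon(.04/2/np.cos(np.pi/6),6,np.pi/6)
# prisms: (poly,z0,z1)
M={'plug':[(ngon(.022,40),0,.022),(rect(-.01,.01,-.01,.01),.022,.04)],
 'reducer':[(hexm,0,.018),(ngon(.012,24),.018,.042)],
 'tee':[(rect(-.01,.01,-.036,.036),0,.022),(rect(0,.044,-.01,.01),0,.022)],
 'grommet':[(ngon(.025,40),0,.018)]}
S=8
def sil(c,model,x,y,yaw,zb,box):
    u0,v0,w,h=box; im=np.zeros((h*S,w*S),np.uint8); R=np.array([[np.cos(yaw),-np.sin(yaw)],[np.sin(yaw),np.cos(yaw)]])
    for poly,a,b in model:
        q=poly@R.T+[x,y]
        P=np.vstack([np.c_[q,np.full(len(q),zb+a)],np.c_[q,np.full(len(q),zb+b)]])
        p=(proj(c,P)-[u0,v0]+.5)*S
        cv2.fillConvexPoly(im,cv2.convexHull(np.round(p*16).astype(np.int32)),1,shift=4)
    return im.reshape(h,S,w,S).mean((1,3))
def fit(c,name,mask,x,y,yaws,zb=.003):
    v,u=np.nonzero(mask); box=(u.min()-8,v.min()-8,int(np.ptp(u))+17,int(np.ptp(v))+17)
    m=mask[box[1]:box[1]+box[3],box[0]:box[0]+box[2]].astype(float)
    m=cv2.GaussianBlur(m,(0,0),.8); best=None
    f=lambda p:((cv2.GaussianBlur(sil(c,M[name],p[0]/1e3,p[1]/1e3,np.radians(p[2]),zb,box),(0,0),.8)-m)**2).sum()
    for y0 in yaws:
        r=minimize(f,[x*1e3,y*1e3,y0],method='Nelder-Mead',options=dict(initial_simplex=np.array([x*1e3,y*1e3,y0])+np.array([[0,0,0],[5,0,0],[0,5,0],[0,0,8]])))
        if best is None or r.fun<best.fun: best=r
    return np.round(best.x,1),round(best.fun,2),mask.sum()
def masks(c):
    hsv=cv2.cvtColor(c['pixels'],cv2.COLOR_BGR2HSV); H,Sx,V=[hsv[...,i] for i in range(3)]
    return dict(blue=(H>95)&(H<125)&(Sx>110),dark=(V<75)&(Sx<140),brass=(H>=17)&(H<32)&(Sx>140),white=(Sx<60)&(V>110))
def comp(m,uv,r=14):
    n,l,s,ce=cv2.connectedComponentsWithStats(m.astype(np.uint8))
    k=max((i for i in range(1,n) if np.hypot(*(ce[i]-uv))<r),key=lambda i:s[i,4]); return l==k
E
cat > m.py <<'E'
from fit import *
import sys
g={'plug':(.461,.2495,'dark',[0]),'reducer':(.453,-.068,'blue',[0,15,30,45]),'tee':(.47,.099,'brass',[-45,-25,0,25,45]),'grommet':(.61,-.096,'dark',[0])}
if __name__=='__main__':
  for n in ['top','side']:
    c=bot.capture(n); ms=masks(c); vis=c['pixels'].copy()
    for k,(x,y,mm,yw) in g.items():
        try:
            m=comp(ms[mm],proj(c,[[x,y,.015]])[0]); vis[m]=(0,255,0); 
            if k=='grommet':
                m=cv2.morphologyEx(m.astype(np.uint8),cv2.MORPH_CLOSE,np.ones((9,9)))>0
            print(n,k,fit(c,k,m,x,y,yw))
        except Exception as e: print(n,k,repr(e))
    for k,(x,y) in {'plugmark':(.62,.08),'redmark':(.625,.241),'teemark':(.478,-.258)}.items():
        m=comp(ms['dark'],proj(c,[[x,y,.009]])[0]); vis[m]=(255,0,255)
        v,u=np.nonzero(m); P=ray_plane(c,np.c_[u,v],.009)[:,:2]
        print(n,k,np.round(P.mean(0)*1e3,1),m.sum())
    for k,(x,y) in {'plug':(.62,.08),'red':(.625,.241),'tee':(.478,-.258),'post':(.638,-.276)}.items():
        m=comp(ms['white'],proj(c,[[x,y,.009]])[0],25)
        v,u=np.nonzero(m); P=ray_plane(c,np.c_[u,v],.009)[:,:2].astype(np.float32)*1e3
        print(n,'plate',k,cv2.minAreaRect(P)); vis[m]=vis[m]//2+np.uint8([128,0,0])
    cv2.imwrite(f'pics/{n}_vis.png',cv2.resize(vis[120:360,140:440] if n=='side' else vis[150:290,140:440],None,fx=2.6,fy=2.6,interpolation=cv2.INTER_NEAREST)[:600])
E
python3 m.py
```

```text
top plug (array([458.9, 253.1,   5.2]), np.float64(3.26), np.int64(327))
top reducer (array([448.2, -71.1,  36. ]), np.float64(29.81), np.int64(249))
top tee (array([460.9,  93. ,  45.6]), np.float64(32.37), np.int64(372))
top grommet (array([610.3, -94.8,  -2.3]), np.float64(7.77), np.int64(367))
top plugmark [618.6  80. ] 348
top redmark [625.6 241.8] 321
top teemark [ 471.1 -260.8] 490
top plate plug ((618.380126953125, 80.13677215576172), (79.81951141357422, 79.09443664550781), 16.404356002807617)
top plate red ((625.384033203125, 241.66903686523438), (79.33763885498047, 80.79985046386719), 87.18502044677734)
top plate tee ((477.5076904296875, -258.2772216796875), (80.37942504882812, 89.00172424316406), 15.30600357055664)
top plate post ((638.1638793945312, -274.96392822265625), (78.90817260742188, 80.48412322998047), 85.0021743774414)
side plug (array([458.2, 253.1,  -0.6]), np.float64(15.24), np.int64(148))
side reducer (array([448.5, -71.2,  38.7]), np.float64(18.17), np.int64(201))
side tee (array([460.8,  93.3,  45.6]), np.float64(50.82), np.int64(229))
side grommet (array([609.8, -94.9,   2.3]), np.float64(14.11), np.int64(236))
side plugmark [618.6  80. ] 127
side redmark [626.  242.1] 92
side teemark [ 470.8 -261.8] 398
side plate plug ((617.47119140625, 78.55668640136719), (81.89520263671875, 83.04631042480469), 16.146560668945312)
side plate red ((625.0900268554688, 239.94757080078125), (83.3332290649414, 80.88461303710938), 87.13121795654297)
side plate tee ((477.0575866699219, -259.6686096191406), (81.1294174194336, 91.31632995605469), 15.041029930114746)
side plate post ((637.620849609375, -276.53167724609375), (81.3568115234375, 81.17636108398438), 84.94213104248047)
```

Candidates in the top picture:
- **Plug plate:** purple (116,171), red (259,91) or the silver plate with a black disc (245,191). It is the silver one, because only that one carries the round mark.
- **Grommet:** black ring (320,196), about 50 mm across, rather than the small red ring (281,232).
- **Plug:** dark part (165,260), 44 mm across, rather than the grey cap (352,230).
- **Reducer:** blue part (308,267) rather than the small nut (200,232).

I'll confirm these in one enlarged crop.

```bash
python3 - <<'E'
from h import *
p=bot.capture('top')['pixels']
f=lambda u,v:cv2.resize(p[v-24:v+24,u-32:u+32],(266,200),interpolation=cv2.INTER_CUBIC)
cv2.imwrite('pics/cand.png',np.vstack([np.hstack([f(165,260),f(352,230),f(308,267)]),np.hstack([f(320,196),f(235,258),f(245,191)]),np.hstack([f(392,255),f(396,184),f(174,188)])]))
E
```

```text
(no output)
```

View pics/cand.png

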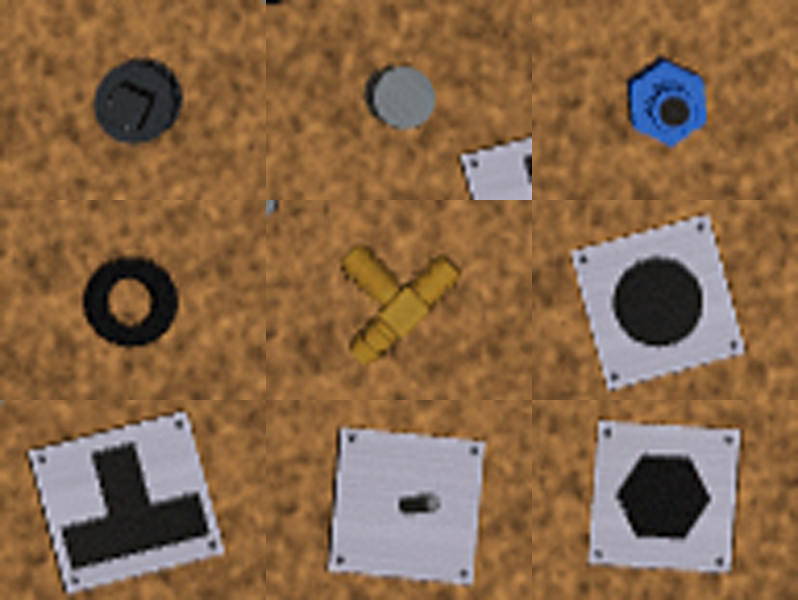

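```bash
python3 -m crank '[{"offset":[0,0,0],"spin":-0.131},{"offset":[0,0,0],"spin":-0.131},{"offset":[0,0,0],"spin":-0.131},{"offset":[0,0,0],"spin":0}]' 0.08
```

```text
time_s: 1.6
position: [0.2386, 0.5776, 0.4047]
tcp_rot: [[-0.0, -1.0, -0.001], [-0.0, -0.001, 1.0], [-1.0, 0.0, -0.0]]
force: [0.1, 0.1, -0.4]
opening: 0.923
```

The crop confirms the dark plug with a square head, the blue reducer with its spigot up, the black ring, the brass tee, and the disc, T, post and hexagon plates. Moving to the plug.

```bash
python3 -m crank '[{"offset":[0.0115,-0.022,-0.0325]},{"offset":[0.0115,-0.022,-0.0325]},{"offset":[0.0115,-0.022,-0.0325]},{"offset":[0.0115,-0.022,-0.0325]},{"offset":[0.0115,-0.022,-0.0325]},{"offset":[0.0115,-0.022,-0.0325]},{"offset":[0.0115,-0.022,-0.0325]},{"offset":[0.0115,-0.022,-0.0325]},{"offset":[0.0115,-0.022,-0.0325]},{"offset":[0.0115,-0.022,-0.0325]},{"offset":[0,0,0]},{"offset":[0,0,0]}]' 0.08
```

```text
$[0]: bad value
```

```bash
python3 -m crank '[{"offset":[0.0115,-0.022,-0.0325],"spin":0},{"offset":[0.0115,-0.022,-0.0325],"spin":0},{"offset":[0.0115,-0.022,-0.0325],"spin":0},{"offset":[0.0115,-0.022,-0.0325],"spin":0},{"offset":[0.0115,-0.022,-0.0325],"spin":0},{"offset":[0.0115,-0.022,-0.0325],"spin":0},{"offset":[0.0115,-0.022,-0.0325],"spin":0},{"offset":[0.0115,-0.022,-0.0325],"spin":0},{"offset":[0.0115,-0.022,-0.0325],"spin":0},{"offset":[0.0115,-0.022,-0.0325],"spin":0},{"offset":[0,0,0],"spin":0},{"offset":[0,0,0],"spin":0}]' 0.08
```

```text
time_s: 2.8
position: [0.4596, 0.2522, 0.2896]
tcp_rot: [[-0.001, -1.0, 0.004], [0.0, 0.004, 1.0], [-1.0, 0.001, 0.0]]
force: [-0.5, 0.8, 0.3]
opening: 0.921
```

```bash
python3 -m crank '[{"offset":[0.03,0.001,0.001],"spin":0},{"offset":[0.03,0,0],"spin":0},{"offset":[0.025,0,0],"spin":0},{"offset":[0.0145,0,0],"spin":0},{"offset":[0,0,0],"spin":0},{"offset":[0,0,0],"spin":0}]' 0.08 && python3 -m crank '[{"offset":[0,0,0],"spin":0},{"offset":[0,0,0],"spin":0},{"offset":[0,0,0],"spin":0},{"offset":[0,0,0],"spin":0},{"offset":[0,0,0],"spin":0},{"offset":[0,0,0],"spin":0}]' 0.03
```

```text
time_s: 3.4
position: [0.4576, 0.255, 0.1907]
tcp_rot: [[0.0, -1.0, -0.002], [0.0, -0.002, 1.0], [-1.0, -0.0, 0.0]]
force: [-0.8, 0.2, 0.2]
opening: 0.92
time_s: 4.0
position: [0.458, 0.2538, 0.1904]
tcp_rot: [[0.0, -1.0, -0.001], [0.0, -0.001, 1.0], [-1.0, -0.0, 0.0]]
force: [-0.0, -0.5, 1.6]
opening: 0.499
```

```bash
python3 -m crank '[{"offset":[-0.02,0,0],"spin":0},{"offset":[-0.03,0,0],"spin":0},{"offset":[-0.02,-0.02,-0.022],"spin":0},{"offset":[0,-0.028,-0.030],"spin":0},{"offset":[0,-0.028,-0.030],"spin":0},{"offset":[0,-0.028,-0.030],"spin":0},{"offset":[0,-0.028,-0.030],"spin":0},{"offset":[0,-0.020,-0.022],"spin":0},{"offset":[0,-0.008,-0.01],"spin":0},{"offset":[0,0,0],"spin":0},{"offset":[0,0,0],"spin":0},{"offset":[0,0,0],"spin":0}]' 0.03
```

```text
time_s: 5.2
position: [0.6167, 0.0816, 0.2599]
tcp_rot: [[-0.003, -1.0, -0.003], [0.001, -0.003, 1.0], [-1.0, 0.003, 0.001]]
force: [-0.5, -0.8, -1.4]
opening: 0.494
```

```bash
python3 -m crank '[{"offset":[0.02,-0.0013,-0.0016],"spin":0},{"offset":[0.02,0,0],"spin":0},{"offset":[0.015,0,0],"spin":0},{"offset":[0.006,0,0],"spin":0},{"offset":[0,0,0],"spin":0},{"offset":[0,0,0],"spin":0},{"offset":[0,0,0],"spin":0}]' 0.03
```

```text
time_s: 5.9
position: [0.6199, 0.0786, 0.2002]
tcp_rot: [[0.002, -1.0, -0.001], [-0.0, -0.001, 1.0], [-1.0, -0.002, -0.0]]
force: [0.4, -0.3, -1.7]
opening: 0.496
```

```bash
python3 -m crank '[{"offset":[0.0015,0.001,0.001],"spin":0},{"offset":[0.0015,0,0],"spin":0},{"offset":[0,0,0],"spin":0},{"offset":[0,0,0],"spin":0},{"offset":[0,0,0],"spin":0}]' 0.03; python3 -m crank '[{"offset":[0,0,0],"spin":0},{"offset":[0,0,0],"spin":0},{"offset":[0,0,0],"spin":0},{"offset":[0,0,0],"spin":0}]' 0.065
```

```text
time_s: 6.4
position: [0.6186, 0.0795, 0.1965]
tcp_rot: [[0.0, -1.0, -0.001], [0.0, -0.001, 1.0], [-1.0, -0.0, 0.0]]
force: [-0.5, 0.5, -0.2]
opening: 0.502
time_s: 6.8
position: [0.6186, 0.0795, 0.1963]
tcp_rot: [[0.0, -1.0, -0.001], [-0.0, -0.001, 1.0], [-1.0, -0.0, -0.0]]
force: [1.7, 0.7, -0.2]
opening: 0.722
```

```bash
python3 -m crank '[{"offset":[-0.03,0,0],"spin":0},{"offset":[-0.03,0,0],"spin":0},{"offset":[-0.0135,0,-0.0145],"spin":0},{"offset":[0,0.002,-0.035],"spin":0},{"offset":[0,0.0026,-0.035],"spin":0},{"offset":[0,0.002,-0.035],"spin":0},{"offset":[0,0.002,-0.035],"spin":0},{"offset":[0,0,-0.02],"spin":0},{"offset":[0,0,0],"spin":0},{"offset":[0,0,0],"spin":0}]' 0.08
```

```text
time_s: 7.8
position: [0.6097, -0.0959, 0.2693]
tcp_rot: [[-0.001, -1.0, 0.001], [0.001, 0.001, 1.0], [-1.0, 0.001, 0.001]]
force: [-0.5, 0.2, -0.7]
opening: 0.921
```

```bash
python3 - <<'E'
from fit import *
for n in ['top','side']:
    c=bot.capture(n); v=proj(c,[[.6186,.08,.02]])[0].astype(int)
    cv2.imwrite(f'pics/{n}_p1.png',cv2.resize(c['pixels'][v[1]-60:v[1]+60,v[0]-80:v[0]+80],(640,480),interpolation=cv2.INTER_CUBIC))
E
```

```text
(no output)
```

View pics/side_p1.png

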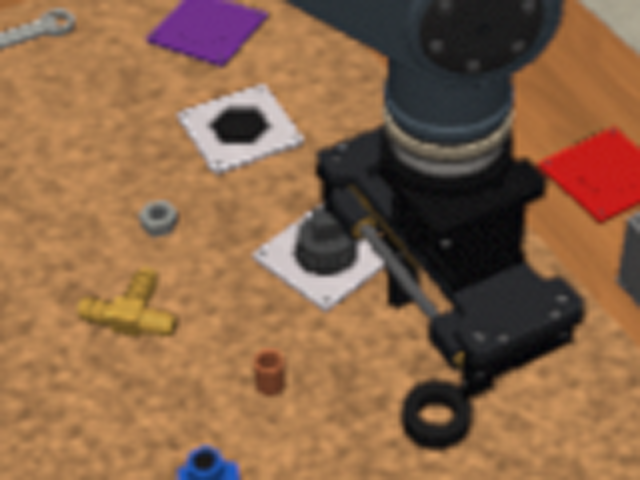

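View pics/top_p1.png

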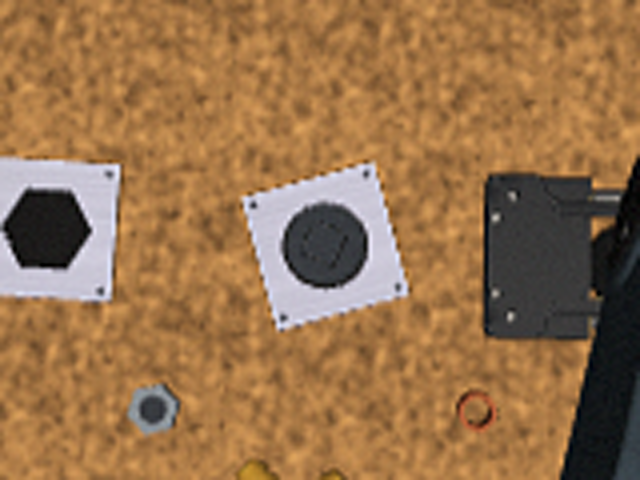

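The plug stands upright on the disc, centred on its plate at about (325,245) in the crop. Next the grommet.

```bash
python3 -m crank '[{"offset":[0.03,0,0.001],"spin":0},{"offset":[0.025,0,0],"spin":0},{"offset":[0.015,0,0],"spin":0},{"offset":[0.010,0,0],"spin":0},{"offset":[0,0,0],"spin":0},{"offset":[0,0,0],"spin":0},{"offset":[0,0,0],"spin":0}]' 0.08; python3 -m crank '[{"offset":[0,0,0],"spin":0},{"offset":[0,0,0],"spin":0},{"offset":[0,0,0],"spin":0},{"offset":[0,0,0],"spin":0},{"offset":[0,0,0],"spin":0},{"offset":[0,0,0],"spin":0}]' 0.03
```

```text
time_s: 8.6
position: [0.6107, -0.0941, 0.1908]
tcp_rot: [[0.002, -1.0, -0.001], [-0.001, -0.001, 1.0], [-1.0, -0.002, -0.001]]
force: [-0.2, 0.3, -0.6]
opening: 0.918
time_s: 9.2
position: [0.6101, -0.094, 0.1899]
tcp_rot: [[0.0, -1.0, -0.001], [-0.0, -0.001, 1.0], [-1.0, -0.0, -0.0]]
force: [-0.5, 0.7, 0.6]
opening: 0.569
```

```bash
python3 -m crank '[{"offset":[-0.02,0,0],"spin":0},{"offset":[-0.03,0,0],"spin":0},{"offset":[-0.025,-0.003,-0.017],"spin":0},{"offset":[0,-0.005,-0.034],"spin":0},{"offset":[0,-0.005,-0.034],"spin":0},{"offset":[0,-0.005,-0.034],"spin":0},{"offset":[0,-0.005,-0.034],"spin":0},{"offset":[0,-0.005,-0.020],"spin":0},{"offset":[0,0,-0.008],"spin":0},{"offset":[0,0,0],"spin":0},{"offset":[0,0,0],"spin":0},{"offset":[0,0,0],"spin":0}]' 0.03
```

```text
time_s: 10.4
position: [0.6381, -0.2734, 0.2645]
tcp_rot: [[-0.001, -1.0, -0.003], [0.001, -0.003, 1.0], [-1.0, 0.001, 0.001]]
force: [0.1, 0.3, -0.3]
opening: 0.569
```

```bash
python3 - <<'E'
from fit import *
c=bot.capture('side'); v=proj(c,[[.638,-.275,.05]])[0].astype(int)
cv2.imwrite(f'pics/side_g.png',cv2.resize(c['pixels'][v[1]-45:v[1]+45,v[0]-60:v[0]+60],(640,480),interpolation=cv2.INTER_CUBIC))
E
```

```text
(no output)
```

View pics/side_g.png

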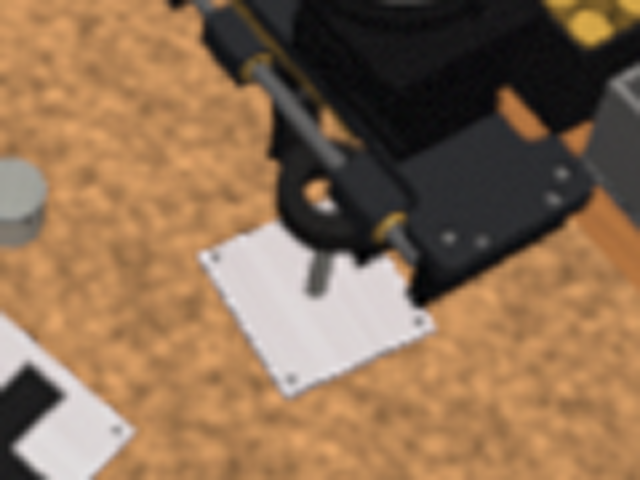

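```bash
python3 -m crank '[{"offset":[0.015,0,-0.0016],"spin":0},{"offset":[0.015,0,0],"spin":0},{"offset":[0.015,0,0],"spin":0},{"offset":[0.010,0,0],"spin":0},{"offset":[0.006,0,0],"spin":0},{"offset":[0.004,0,0],"spin":0},{"offset":[0.002,0,0],"spin":0},{"offset":[0,0,0],"spin":0},{"offset":[0,0,0],"spin":0},{"offset":[0,0,0],"spin":0}]' 0.03
```

```text
time_s: 11.45
position: [0.6385, -0.2767, 0.1984]
tcp_rot: [[0.001, -1.0, -0.001], [-0.001, -0.001, 1.0], [-1.0, -0.001, -0.001]]
force: [0.6, -0.2, -0.1]
opening: 0.568
```

```bash
python3 -m crank '[{"offset":[0.0018,0,0.001],"spin":0},{"offset":[0,0,0],"spin":0},{"offset":[0,0,0],"spin":0}]' 0.03; python3 -m crank '[{"offset":[0,0,0],"spin":0},{"offset":[0,0,0],"spin":0},{"offset":[0,0,0],"spin":0},{"offset":[0,0,0],"spin":0},{"offset":[-0.02,0,0],"spin":0},{"offset":[-0.035,0,0],"spin":0},{"offset":[-0.035,0,0],"spin":0},{"offset":[0,0,0],"spin":0},{"offset":[0,0,0],"spin":0}]' 0.075
```

```text
time_s: 11.75
position: [0.6383, -0.2755, 0.196]
tcp_rot: [[-0.0, -1.0, -0.001], [0.0, -0.001, 1.0], [-1.0, 0.0, 0.0]]
force: [0.5, -0.2, 0.6]
opening: 0.566
time_s: 12.65
position: [0.6385, -0.2757, 0.2873]
tcp_rot: [[0.002, -1.0, -0.001], [-0.001, -0.001, 1.0], [-1.0, -0.002, -0.001]]
force: [-0.1, -0.5, -0.7]
opening: 0.861
```

```bash
python3 -m crank '[{"offset":[0,0.025,0.027],"spin":0},{"offset":[0,0.025,0.027],"spin":0},{"offset":[0,0.025,0.027],"spin":0},{"offset":[0,0.025,0.027],"spin":0},{"offset":[0,0.025,0.027],"spin":0},{"offset":[0.0075,0.025,0.027],"spin":0},{"offset":[0.01,0.025,0.027],"spin":0},{"offset":[0,0.015,0.0156],"spin":0},{"offset":[0,0,0],"spin":0},{"offset":[0,0,0],"spin":0},{"offset":[0,0,0],"spin":0}]' 0.06
```

```text
time_s: 13.75
position: [0.4494, -0.0722, 0.2683]
tcp_rot: [[0.002, -1.0, -0.001], [-0.001, -0.001, 1.0], [-1.0, -0.002, -0.001]]
force: [0.2, -0.1, 0.6]
opening: 0.693
```

```bash
python3 - <<'E'
from fit import *
for n in ['top','side']:
    c=bot.capture(n); v=proj(c,[[.638,-.275,.02]])[0].astype(int)
    cv2.imwrite(f'pics/{n}_g2.png',cv2.resize(c['pixels'][v[1]-45:v[1]+45,v[0]-60:v[0]+60],(480,360),interpolation=cv2.INTER_CUBIC))
    if n=='side':
        cv2.imwrite('pics/red.png',cv2.resize(c['pixels'][200:290,160:280],(480,360),interpolation=cv2.INTER_CUBIC))
a=[cv2.imread(f'pics/{x}.png') for x in ['top_g2','side_g2']]
cv2.imwrite('pics/g2.png',cv2.resize(np.hstack(a),(800,300)))
E
```

```text
(no output)
```

View pics/g2.png

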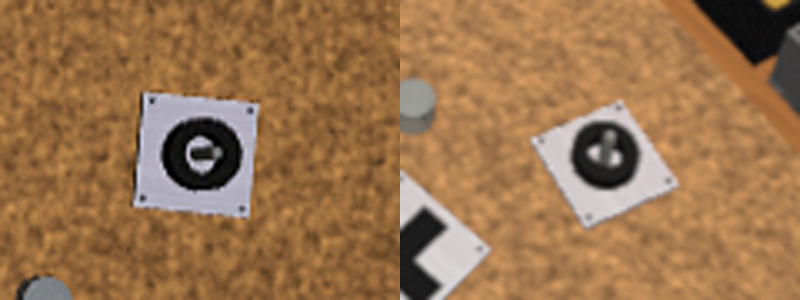

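View pics/red.png

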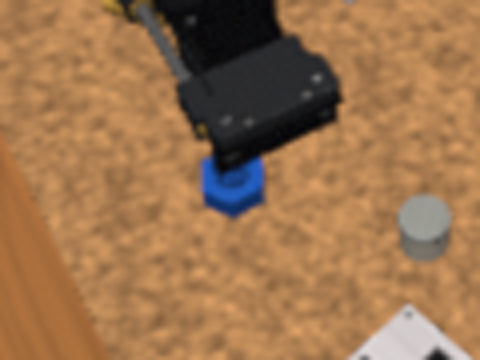

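The grommet lies flat round the post in both views. Next the reducer, gripped by its spigot with the fingertips just above the hexagon.

```bash
python3 -m crank '[{"offset":[0.025,0.001,0.001],"spin":0},{"offset":[0.02,0,0],"spin":0},{"offset":[0.012,0,0],"spin":0},{"offset":[0.004,0,0],"spin":0},{"offset":[0,0,0],"spin":0},{"offset":[0,0,0],"spin":0}]' 0.06; python3 -m crank '[{"offset":[0,0,0],"spin":0},{"offset":[0,0,0],"spin":0},{"offset":[0,0,0],"spin":0},{"offset":[0,0,0],"spin":0},{"offset":[0,0,0],"spin":0},{"offset":[0,0,0],"spin":0}]' 0.01
```

```text
time_s: 14.45
position: [0.4475, -0.0706, 0.2078]
tcp_rot: [[0.001, -1.0, -0.001], [-0.0, -0.001, 1.0], [-1.0, -0.001, -0.0]]
force: [0.1, 0.5, 0.0]
opening: 0.689
time_s: 15.05
position: [0.4471, -0.0702, 0.2076]
tcp_rot: [[0.0, -1.0, -0.001], [-0.0, -0.001, 1.0], [-1.0, -0.0, -0.0]]
force: [-0.4, 0.1, 0.8]
opening: 0.265
```

```bash
python3 -m crank '[{"offset":[-0.02,0,0],"spin":0},{"offset":[-0.03,0,0],"spin":0},{"offset":[-0.015,-0.014,0.024],"spin":0},{"offset":[0,-0.02,0.036],"spin":0},{"offset":[0,-0.02,0.036],"spin":0},{"offset":[0,-0.02,0.036],"spin":0},{"offset":[0,-0.02,0.036],"spin":0},{"offset":[0,-0.02,0.036],"spin":0},{"offset":[0,-0.02,0.036],"spin":0},{"offset":[0,-0.02,0.036],"spin":0},{"offset":[0,-0.016,0.024],"spin":0},{"offset":[0,-0.0075,0.012],"spin":0}]' 0.01;  python3 -m crank '[{"offset":[0,0,0],"spin":0},{"offset":[0,0,0],"spin":0},{"offset":[0,0,0],"spin":0}]' 0.01
```

```text
time_s: 16.25
position: [0.625, 0.2446, 0.2721]
tcp_rot: [[0.001, -1.0, -0.004], [0.001, -0.004, 1.0], [-1.0, -0.001, 0.001]]
force: [0.0, -0.3, -0.6]
opening: 0.267
time_s: 16.55
position: [0.6235, 0.241, 0.272]
tcp_rot: [[-0.002, -1.0, -0.0], [-0.001, -0.0, 1.0], [-1.0, 0.002, -0.001]]
force: [0.0, -0.2, 0.3]
opening: 0.264
```

```bash
python3 -m crank '[{"offset":[0.02,-0.001,0.001],"spin":0},{"offset":[0.02,0,0],"spin":0},{"offset":[0.011,0,0],"spin":0},{"offset":[0.005,0,0],"spin":0},{"offset":[0.0015,0,0],"spin":0},{"offset":[0,0,0],"spin":0},{"offset":[0,0,0],"spin":0},{"offset":[0,0,0],"spin":0}]' 0.01
```

```text
time_s: 17.35
position: [0.6255, 0.2431, 0.2158]
tcp_rot: [[0.001, -1.0, -0.001], [0.0, -0.001, 1.0], [-1.0, -0.001, 0.0]]
force: [-0.2, -0.8, -0.9]
opening: 0.264
```

```bash
python3 -m crank '[{"offset":[0.0015,0.001,-0.001],"spin":0},{"offset":[0,0,0],"spin":0},{"offset":[0,0,0],"spin":0},{"offset":[0,0,0],"spin":0}]' 0.01;python3 -m crank '[{"offset":[0,0,0],"spin":0},{"offset":[0,0,0],"spin":0},{"offset":[0,0,0],"spin":0},{"offset":[0,0,0],"spin":0},{"offset":[-0.02,0,0],"spin":0},{"offset":[-0.035,0,0],"spin":0},{"offset":[-0.02,0,0],"spin":0},{"offset":[0,0,0],"spin":0},{"offset":[0,0,0],"spin":0}]' 0.05
```

```text
time_s: 17.75
position: [0.6241, 0.242, 0.2136]
tcp_rot: [[-0.0, -1.0, -0.001], [-0.0, -0.001, 1.0], [-1.0, 0.0, -0.0]]
force: [-1.3, -0.6, 1.3]
opening: 0.268
time_s: 18.65
position: [0.6241, 0.242, 0.2885]
tcp_rot: [[0.0, -1.0, -0.001], [0.0, -0.001, 1.0], [-1.0, -0.0, 0.0]]
force: [-0.5, -0.3, -0.3]
opening: 0.576
```

```bash
python3 -m crank '[{"offset":[0,0.027,-0.024],"spin":0},{"offset":[0,0.027,-0.024],"spin":0},{"offset":[0,0.027,-0.024],"spin":0},{"offset":[0,0.027,-0.024],"spin":0},{"offset":[0.01,0.0222,-0.02],"spin":0},{"offset":[0.01,0.012,-0.0115],"spin":-0.13},{"offset":[0,0,0],"spin":-0.133},{"offset":[0,0,0],"spin":-0.133},{"offset":[0,0,0],"spin":-0.133},{"offset":[0,0,0],"spin":-0.133},{"offset":[0,0,0],"spin":-0.133},{"offset":[0,0,0],"spin":0}]' 0.06
```

```text
time_s: 19.85
position: [0.4816, 0.1143, 0.2671]
tcp_rot: [[-0.003, -0.7, -0.714], [-0.0, -0.714, 0.7], [-1.0, 0.002, 0.002]]
force: [-0.1, -0.6, -0.1]
opening: 0.69
```

```bash
python3 - <<'E'
from fit import *
R=[]
for n in ['side']:
    c=bot.capture(n)
    for q in ([.625,.242,.03],[.47,.1,.03]):
        v=proj(c,[q])[0].astype(int)
        R.append(cv2.resize(c['pixels'][v[1]-36:v[1]+36,v[0]-48:v[0]+48],(400,300),interpolation=cv2.INTER_CUBIC))
w=bot.capture('wrist')['pixels']
cv2.imwrite('pics/r2.png',np.vstack([np.hstack(R),np.hstack([cv2.resize(w,(400,300)),cv2.resize(bot.capture('top')['pixels'][150:294,120:312],(400,300))])]))
print(bot.read_state()['position'],bot.read_state()['tcp_rot'])
E
```

```text
[0.48180952 0.11431632 0.26768487] [[-1.91191186e-03 -7.01129107e-01 -7.13031781e-01]
 [-7.60732614e-06 -7.13033074e-01  7.01130399e-01]
 [-9.99998172e-01  1.34592379e-03  1.35792268e-03]]
```

View pics/r2.png

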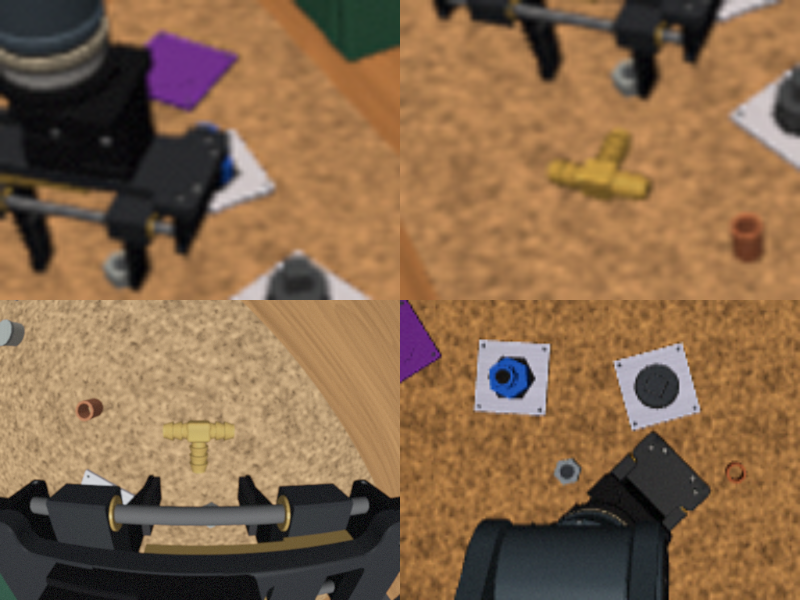

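```bash
python3 -m crank '[{"offset":[0.03,0,0],"spin":0},{"offset":[0.025,0,0],"spin":0},{"offset":[0.015,0,0],"spin":0},{"offset":[0.0085,0,0],"spin":0},{"offset":[0,0,0],"spin":0},{"offset":[0,0,0],"spin":0},{"offset":[0,0,0],"spin":0}]' 0.06; python3 -m crank '[{"offset":[0,0,0],"spin":0},{"offset":[0,0,0],"spin":0},{"offset":[0,0,0],"spin":0},{"offset":[0,0,0],"spin":0},{"offset":[0,0,0],"spin":0},{"offset":[0,0,0],"spin":0}]' 0.005
```

```text
time_s: 20.7
position: [0.4825, 0.1144, 0.1907]
tcp_rot: [[0.002, -0.7, -0.715], [0.0, -0.715, 0.7], [-1.0, -0.001, -0.001]]
force: [0.7, -0.1, 0.3]
opening: 0.688
time_s: 21.3
position: [0.4822, 0.1143, 0.19]
tcp_rot: [[-0.0, -0.699, -0.715], [0.0, -0.715, 0.699], [-1.0, 0.0, 0.0]]
force: [0.3, 0.4, 0.8]
opening: 0.231
```

```bash
python3 -m crank '[{"offset":[-0.02,0,0],"spin":0},{"offset":[-0.03,0,0],"spin":0.05},{"offset":[-0.015,0,0],"spin":0.12},{"offset":[0,0,0],"spin":0.12},{"offset":[0,0,0],"spin":0.12},{"offset":[0,0,0],"spin":0.121},{"offset":[0,0,0],"spin":0},{"offset":[0,0,0],"spin":0}]' 0.005; python3 -m crank '[{"offset":[0,0.005,-0.0204],"spin":0},{"offset":[0,0.0093,-0.038],"spin":0},{"offset":[0,0.0093,-0.038],"spin":0},{"offset":[0,0.0093,-0.038],"spin":0},{"offset":[0,0.0093,-0.038],"spin":0},{"offset":[0,0.0093,-0.038],"spin":0},{"offset":[0,0.0093,-0.038],"spin":0},{"offset":[0,0.0093,-0.038],"spin":0},{"offset":[0,0.0093,-0.038],"spin":0},{"offset":[0,0.0062,-0.0235],"spin":0},{"offset":[0,0.0025,-0.011],"spin":0},{"offset":[0,0,0],"spin":0}]' 0.005;  python3 -m crank '[{"offset":[0,0,0],"spin":0},{"offset":[0,0,0],"spin":0}]' 0.005
```

```text
time_s: 22.1
position: [0.482, 0.1143, 0.2547]
tcp_rot: [[-0.001, -0.964, -0.265], [-0.0, -0.265, 0.964], [-1.0, 0.001, 0.0]]
force: [-0.1, -0.0, -1.6]
opening: 0.228
time_s: 23.3
position: [0.4912, -0.2563, 0.2547]
tcp_rot: [[0.0, -0.965, -0.261], [-0.0, -0.261, 0.965], [-1.0, -0.0, -0.0]]
force: [-0.1, 0.0, -1.0]
opening: 0.23
time_s: 23.5
position: [0.4909, -0.2533, 0.2547]
tcp_rot: [[-0.002, -0.965, -0.264], [0.002, -0.264, 0.965], [-1.0, 0.001, 0.002]]
force: [0.2, 0.1, -1.8]
opening: 0.223
```

```bash
python3 -m crank '[{"offset":[0.02,0,-0.0015],"spin":0},{"offset":[0.02,0,0],"spin":0},{"offset":[0.011,0,0],"spin":0},{"offset":[0.005,0,0],"spin":0},{"offset":[0.0015,0,0],"spin":0},{"offset":[0,0,0],"spin":0},{"offset":[0,0,0],"spin":0},{"offset":[0,0,0],"spin":0},{"offset":[0,0,0],"spin":0}]' 0.005
```

```text
time_s: 24.4
position: [0.4917, -0.2567, 0.198]
tcp_rot: [[0.001, -0.965, -0.262], [-0.001, -0.262, 0.965], [-1.0, -0.001, -0.001]]
force: [0.1, 0.4, -1.8]
opening: 0.227
```

```bash
python3 - <<'E'
from fit import *
R=[]
for n in ['side','top']:
    c=bot.capture(n); v=proj(c,[[.47,-.262,.03]])[0].astype(int)
    R.append(cv2.resize(c['pixels'][v[1]-36:v[1]+36,v[0]-48:v[0]+48],(400,300),interpolation=cv2.INTER_CUBIC))
cv2.imwrite('pics/t2.png',np.hstack(R)); print(bot.read_state()['position'])
E
```

```text
[ 0.49165106 -0.25666334  0.19777497]
```

View pics/t2.png

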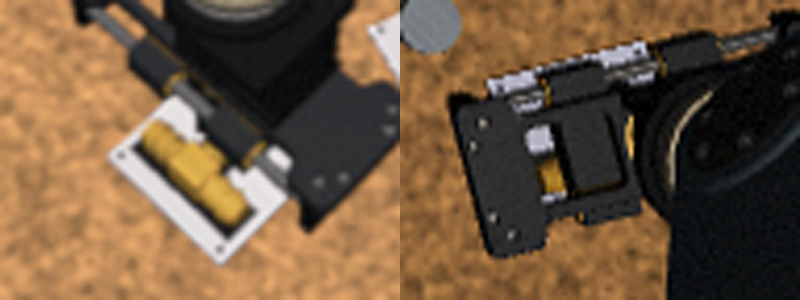

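The tee sits over the T with its branch along the mark's branch. Lowering the last millimetre and releasing.

```bash
python3 -m crank '[{"offset":[0.0015,0,0.001],"spin":0},{"offset":[0,0,0],"spin":0},{"offset":[0,0,0],"spin":0},{"offset":[0,0,0],"spin":0}]' 0.005; python3 -m crank '[{"offset":[0,0,0],"spin":0},{"offset":[0,0,0],"spin":0},{"offset":[0,0,0],"spin":0},{"offset":[0,0,0],"spin":0},{"offset":[-0.02,0,0],"spin":0},{"offset":[-0.04,0,0],"spin":0},{"offset":[-0.04,0,0],"spin":0},{"offset":[-0.04,0,0],"spin":0},{"offset":[0,0,-0.04],"spin":0},{"offset":[0,0,-0.04],"spin":0},{"offset":[0,0,-0.04],"spin":0},{"offset":[0,0,-0.04],"spin":0}]' 0.045;  python3 -m crank '[{"offset":[0,0,-0.04],"spin":0},{"offset":[0,0,-0.04],"spin":0},{"offset":[0,0,0],"spin":0},{"offset":[0,0,0],"spin":0}]'
```

```text
time_s: 24.9
position: [0.4914, -0.2557, 0.196]
tcp_rot: [[0.0, -0.965, -0.262], [-0.0, -0.262, 0.965], [-1.0, -0.0, -0.0]]
force: [0.5, 0.2, -0.3]
opening: 0.227
time_s: 26.1
position: [0.5334, -0.4112, 0.3362]
tcp_rot: [[0.0, -0.965, -0.262], [0.0, -0.262, 0.965], [-1.0, -0.0, 0.0]]
force: [1.1, -0.5, 0.4]
opening: 0.515
time_s: 26.5
position: [0.5538, -0.4877, 0.335]
tcp_rot: [[-0.001, -0.965, -0.261], [0.002, -0.261, 0.965], [-1.0, 0.0, 0.002]]
force: [0.6, 1.3, 0.0]
opening: 0.515
```

```bash
sed -e "s/(.461,.2495,/(.6186,.08,/;s/(.453,-.068,/(.625,.242,/;s/(.47,.099,'brass',\[.*45\])/(.462,-.263,'brass',[0,15,30])/;s/(.61,-.096,/(.638,-.275,/" m.py > m2.py
python3 - <<'E'
from fit import *
import importlib,m2
for n in ['top','side']:
    c=bot.capture(n); ms=masks(c)
    for k,(x,y,mm,yw) in m2.g.items():
        try:
            q=ms[mm]
            if mm=='dark':  # plug hides the same-dark mark; reject mark by height
                hsv=cv2.cvtColor(c['pixels'],cv2.COLOR_BGR2HSV)
            m=comp(q,proj(c,[[x,y,.02]])[0],20)
            if k=='grommet': m=cv2.morphologyEx(m.astype(np.uint8),cv2.MORPH_CLOSE,np.ones((9,9)))>0
            print(n,k,fit(c,k,m,x,y,yw,.009))
        except Exception as e: print(n,k,repr(e))
    v,w=(150,140) if n=='top' else (110,140)
    cv2.imwrite(f'pics/{n}_end.png',cv2.resize(c['pixels'][v:v+(140 if n=='top' else 225),w:w+300],None,fx=2.66,fy=2.66,interpolation=cv2.INTER_CUBIC))
E
```

```text
top plug (array([618.2,  79.3,   4.9]), np.float64(9.25), np.int64(347))
top reducer (array([625.2, 242.1, -25.1]), np.float64(24.33), np.int64(269))
top tee (array([ 463.1, -262.3,   14.3]), np.float64(82.6), np.int64(401))
top grommet (array([ 638.1, -274.7,    3.7]), np.float64(8.96), np.int64(407))
side plug (array([596.4,  84.4,  14.2]), np.float64(0.13), np.int64(1))
side reducer ValueError('max() iterable argument is empty')
side tee (array([ 461. , -264.3,   12.8]), np.float64(98.87), np.int64(345))
side grommet ValueError('max() iterable argument is empty')
```

View pics/top_end.png

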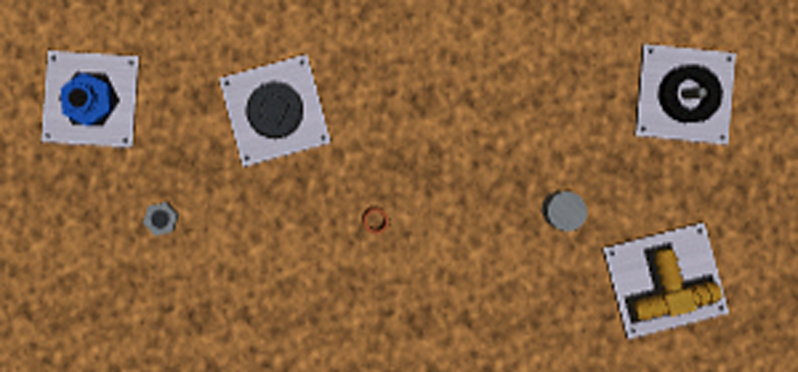

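View pics/side_end.png

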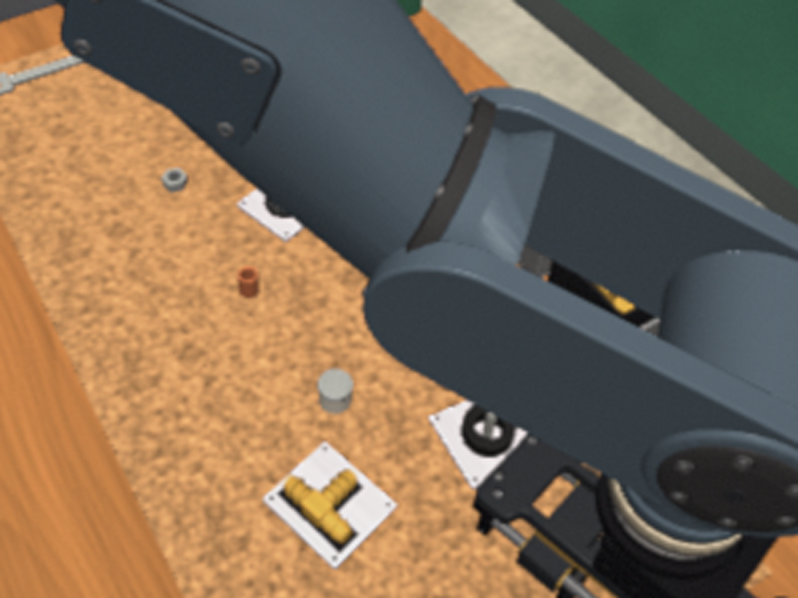

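```bash
python3 - <<'E'
from fit import *
c=bot.capture('top')
P=pts3d(c,c['depth']>0)
for k,x,y,r in [('plug',.6185,.08,.008),('red',.6255,.242,.011),('tee',.462,-.263,.008),('grom',.638,-.275,.024)]:
    d=np.hypot(P[:,0]-x,P[:,1]-y); z=P[d<r,2]; print(k,np.round(np.percentile(z,[10,50,90]),4))
v,u=np.nonzero(comp(masks(c)['blue'],proj(c,[[.6255,.242,.03]])[0],20))
bot.hand_in(); print('handed',bot.read_state()['time_s'])
E
```

```text
plug [0.0466 0.0487 0.0504]
red [0.0489 0.0503 0.052 ]
tee [0.0282 0.0298 0.032 ]
grom [0.0093 0.0255 0.0284]
the job is handed in; nothing more can be done
the job is handed in; nothing more can be done
```

I put all four fittings on their plates, released them, and handed the job in at about 26.7 s of the 102 s limit. `hand_in` gives no verdict, so these are my own last checks.

| Fitting | Distance from mark (top camera) | Top height measured | Top height expected |
|---|---|---|---|
| Plug | about 1 mm | 49 mm | 49 mm |
| Reducer | under 1 mm | 50 mm | 51 mm |
| Tee | about 1 mm, turned about 1° off the T | 30 mm | 31 mm |
| Grommet | under 1 mm | 26 mm | 27 mm |

- **Orientation:** The heights match all four standing or lying flat, and the tee's branch points along the mark's branch. The grommet is round the post.
- **Forces:** The wrist force readings stayed under 2 N at the end of every move.
- **Checks that failed:** In the last side picture the arm hid the reducer and most of the plug. The side-view fits failed for the plug, reducer and grommet, so those three positions rest on the top camera alone. An earlier side picture did show the plug upright and the grommet flat. The reducer was never clearly seen from the side after it was placed.
- **Weaker fit:** The tee's outline fitted less closely than the others because its barbed shape differs from my simple model. The top and side cameras still agreed on its position to within 3 mm.

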